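# Trip the hidden latch of the stock box with the release pin

### The job

The tray of the grey steel stock box is held shut by a spring latch hidden under the small hole in its top. Take the release pin from its wooden stand, put it down through the hole and press the latch gently, keeping it pressed while the tray creeps all the way out by itself, without forcing anything against the box or the latch. Then put the pin back upright, fully down in its stand, and leave the other things on the bench where they are.

Things in the scene. Friction and masses are not known exactly. Their poses are not given: they have to be found in the camera images.
- stock_box: grey painted steel box fixed on the bench, 150 x 100 x 64 mm (x, y, z); origin at the centre of its underside; x axis from its front (the tray's aluminium front plate) to its back, z up; turned by up to 0.35 rad. Forcing means: more than 16 N between pin and box or latch, or more than 10 N between the robot itself and the box.
- access_hole (a point): centre of the access hole in the box's upper face (64 mm above the bench), 30 mm behind the box's centre on its middle line; z up. Round, 10 mm diameter, through a 5 mm plate, brass ring round it. Straight below it, hidden, lies the latch pad, an 18 mm disc somewhere between 14 and 40 mm below the upper face: its height differs each time and must be felt.
- tray (a joint): how far the tray has slid out of the front of the box, m: 0 shut, 0.045 fully out. The latch pad pushes back with about 3 N at first touch, rising 0.5 N per mm plus rubbing; pressed down 5 mm or a little more it frees the tray; at 7.5 mm it meets a hard stop. A spring then drives the tray out against a damper, 10 to 20 mm/s; it stays out.
- tray_front (a point): centre of the outer face of the tray's front plate (97 mm wide, 54 mm high); moves along the box's -x axis with the tray. The latch is a ratchet: if the pad comes up before the tray has moved 33 mm, the tray is caught on a further tooth and the pad must be pressed again.
- pin_stand: wooden block fixed on the bench, 56 x 44 x 45 mm, on a dark foot of 76 x 60 x 6 mm; origin at the centre of its underside, z up; one socket in the middle of its top.
- socket (a point): mouth of the stand's socket, at the centre of the block's top, 45 mm above the bench. Round, 9.5 mm diameter, 40 mm deep (its floor 5 mm above the bench).
- release_pin: steel pin standing in the stand's socket, 109 mm long; origin at the very tip (lower end), z axis along the pin toward its grip. Slim round shank of 7 mm diameter and 60 mm length with a rounded tip, then a brass collar of 22 mm diameter from 60 to 64 mm above the tip, then a ribbed round grip of 14 mm diameter from 64 to 109 mm above the tip. Mass about 60 g.
- pin_tip (a point): the lower tip of the release pin (same point as its origin)
- cork: cork block 57 x 77 x 32 mm, bystander; origin at the centre of its underside. Stands to the left or right of the box, opposite to the stand.
- loupe: black eye loupe, 41 mm wide and 34 mm high, bystander; origin at the centre of its underside
- oilstone: pale oilstone block 156 x 50 x 25 mm, bystander; origin at the centre of its underside
Not all that is in view belongs to the job. Leave any blue or green look-alike of the pin_stand alone.

How it is judged:
By the outcome, as a careful person would: the job done as asked, in the order asked, and still so for the second after the job is handed in, with the robot touching nothing.
It also fails if it takes over 51 s, if anything falls off the work surface, if the arm or the gripper's body presses on something with over 40 N, if the wrist force passes 120 N, or if a joint passes its speed limit or range.

### The arm

A 6-joint arm with a two-finger parallel gripper is mounted at the origin on a cart in front of the work surface, level with it; the furniture and walls round the work are solid. World frame = base frame: x ahead of the robot, y to its left, z up, the work surface at z = 0. Lengths are in m, angles in rad, forces in N, time in s.
With the tool pointing down it reaches from about 0.275 to 0.725 m from the base axis. Payload 15.9 kg.
Tool frame: the origin (TCP) lies midway between the tips of the shut fingers; the grasp point (between the pads) lies 19 mm behind it (env.pinch_z is the distance from the TCP to the grasp point, in m); z points along the fingers, x is the direction in which the jaws open and shut, and the axes are right-handed (so a half turn about z gives the same grasp; the last joint's range is limited). The gripper opens to 85 mm and grips with 20 to 120 N. Pads are 22 mm wide; open, the fingers measure 114 mm over their backs; the gripper's body (76 mm by 85 mm) begins 54 mm behind the grasp point. The pads swing forward as they close: fully open they stand 13 mm farther back than shut.
Start: joints at [0, 0.213, -0.034, 1.323, 0, 1.571], TCP at [0.5, -0, 0.231] pointing down, gripper open.
Joint ranges: [-2.98, 2.98], [-0.74, 1.72], [-1.14, 1.35], [-2.1, 2.04], [-1.57, 1.44], [-3.14, 3.14]. Speed limits (rad/s): [1.89, 1.89, 2.39, 2.57, 3.14, 3.14].

### API

Orientations are given as a unit quaternion [w, x, y, z].
In Python, from plant import sensors, vision, env gives the robot as it stands.
- The arm moves only by the tool send_rows, never from a script. Its argument "steps" is a list of rows, each a list of 3 entries, a list of its own where there are three numbers: the opening, from -1 (shut) to 1 (fully open), so that 0 is half open, then the shift along the tool's x, y, z in mm, then the turn about the tool's z in rad. A call has 1 to 10 rows; each row is the pose to reach, as a shift and turn from the pose commanded when the call began, along the tool's axes at that moment; what a row does not reach only later rows make up. A row lasts 1/12 s, in which the tool goes at most 41.7 mm and 7.16 degrees, less where a joint would pass 70% of its speed; a pose out of reach is approached as far as the arm can. A call with a gripper value outside its range is refused whole. The fingers move at their own pace and stop on an object; "grip_force" is the grip in N (left out, the last holds). Time passes only in rows, so rows that repeat a pose let the fingers close. It gives the time, the measured TCP pose, the force and the opening at its end, in the units of the state.
- sensors.observe(): the state, without advancing time (a new reading comes with each control period).
- vision.get_image(name): name is "scene" or "side" or "wrist"; returns a dict with "frame" (400x640x3 uint8, red, green, blue), "depth" (400x640 float32, m along the optical axis (not along the pixel's ray), 0 where there is no reading), "fx", "fy", "cx", "cy" (pixels), "camera_from_world" (4x4, takes a point from world to camera coordinates). Camera axes: x right, y up, looking along -z (the intrinsics and any distortion apply to the point x, -y, -z); pixel columns grow to the right and rows downward; lengths in m; the calibration is good to about 2 mm. A picture is of the moment at which its call begins.
- env.hand_in(): hands the job in, once; it reports no verdict.
The state is a dict: "time_s": time; "joint_pos": joint angles; "joint_vel": joint speeds; "joint_efforts": joint torques, N m; "position": TCP position; "orientation": TCP orientation; "ft_force": force on the tool from outside, world axes, zero at the start; "ft_torque": the same for the moment, N m; "grip_width": finger opening in m.
Only numpy, scipy, OpenCV 4.12 (cv2) and the standard library are available. Lean on these libraries where they do the work, as an engineer would, in place of code of your own. Each camera call takes 0.05 s, during which the arm holds its last target. There are 200 camera calls.

## Working session

There is one attempt and no reset: what is moved stays moved. The work goes in short steps, Python scripts to look and compute and a tool call to move; the robot and the scene stay as the last step left them, time stands still between calls to the robot, and variables do not carry over. Pictures are saved under pics/ and viewed, about 8 in all and at most 12, crops included, and the job is handed in when it is done.

Besides the shell and the picture viewer there is one more tool, called after "Request:" by a JSON object that holds its "api" and its "payload". send_rows: Moves the arm, as the interface text tells. Its arguments: {"type":"object","properties":{"steps":{"type":"array"},"grip_force":{"type":"number"}},"required":["steps"]}

```bash
mkdir -p pics
cat > h.py <<'E'
import numpy as np,cv2
from plant import sensors,vision,env
def grab(n,f):
    d=vision.get_image(n); cv2.imwrite('pics/'+f+'.png',d['frame'][:,:,::-1]); np.save('pics/'+f+'.npy',d,allow_pickle=True); return d
def load(f): return np.load('pics/'+f+'.npy',allow_pickle=True).item()
def w(d,u,v,z=None):
    # world point of pixel from depth, or on plane z
    T=np.linalg.inv(d['camera_from_world'])
    r=np.array([(u-d['cx'])/d['fx'],-(v-d['cy'])/d['fy'],-1])
    o=T[:3,3]; R=T[:3,:3]@r
    if z is None: return o+R*d['depth'][int(round(v)),int(round(u))]
    return o+R*(z-o[2])/R[2]
def proj(d,p):
    c=d['camera_from_world']@np.r_[p,1]; return d['cx']+d['fx']*c[0]/-c[2], d['cy']-d['fy']*c[1]/-c[2]
E
python3 - <<'E'
from h import *
print(sensors.observe())
a=grab('scene','s0');b=grab('side','d0');
print([k for k in a],a['fx'],a['cx'],a['cy'],env.pinch_z)
E
```

```text
{'time_s': 0.0, 'joint_pos': array([-3.02137151e-05,  2.13378661e-01, -3.50614494e-02,  1.32350880e+00,
        9.68734044e-06,  1.57085334e+00]), 'joint_vel': array([-0.00037631,  0.00103845,  0.00050646, -0.00054985,  0.00063605,
       -0.00019863]), 'joint_efforts': array([-1.43474466e-03, -6.86183596e+01,  4.87125492e+01,  1.75234705e-02,
       -1.83502889e-04, -7.31988712e-05]), 'position': array([ 4.99653032e-01, -1.20390497e-05,  2.30803990e-01]), 'orientation': array([-4.83594594e-06,  9.99999833e-01, -4.36185460e-05, -5.76290540e-04]), 'ft_force': array([0.15900823, 0.6387931 , 1.10462558]), 'ft_torque': array([-0.06294755, -0.04539728, -0.00932624]), 'grip_width': 0.08521405451326265}
['frame', 'depth', 'fx', 'fy', 'cx', 'cy', 'camera_from_world'] 503.8934872467874 315.344585962812 202.12129762301103 0.0187
```

View pics/s0.png

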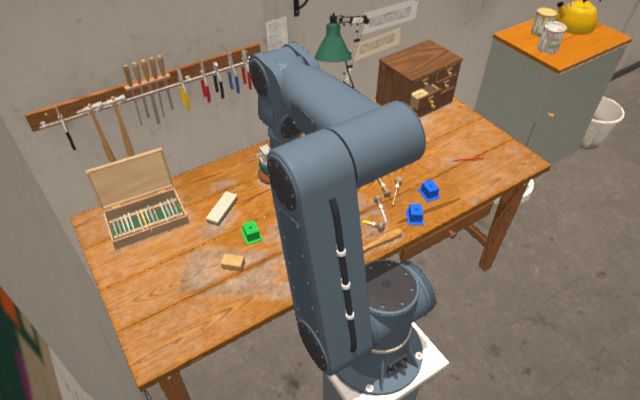

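View pics/d0.png

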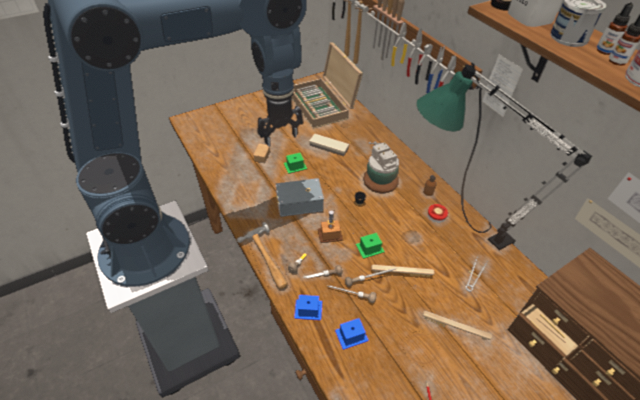

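The side view shows the grey box at about (300,197). The natural-wood stand with the upright pin is at (331,230). The look-alikes are green at (295,162) and (371,244), and blue at (308,307) and (352,332). The wooden one, with the pin in it, fits the description. I'll confirm it in an enlarged crop.

Run:
```python
from h import *
d=load('d0'); c=d['frame'][165:255,260:380,::-1]; cv2.imwrite('pics/d0c.png',cv2.resize(c,None,fx=6,fy=6,interpolation=cv2.INTER_CUBIC))
grab('wrist','w0')
for u,v in [(300,197),(331,218),(331,230),(261,152)]: print(u,v,w(d,u,v).round(4))
print(d['fx'],np.linalg.inv(d['camera_from_world'])[:3,3])
```

```text
300 197 [ 0.5129 -0.099   0.0653]
331 218 [ 0.5434 -0.2486  0.0929]
331 230 [ 0.5381 -0.2606  0.0488]
261 152 [0.5078 0.2055 0.034 ]
438.15053531651876 [ 0.05053288 -0.99180867  1.1453029 ]
```

View pics/d0c.png

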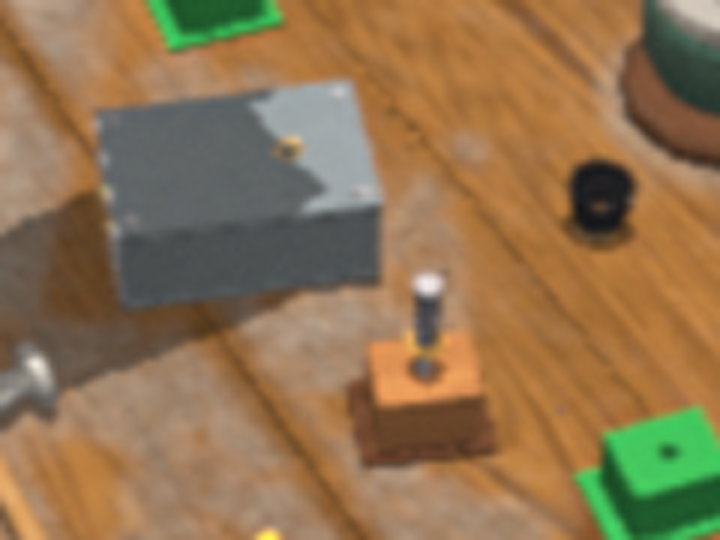

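View pics/w0.png

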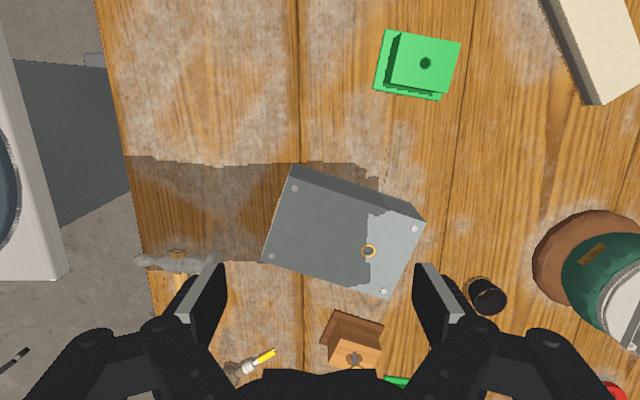

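The crop confirms it: the wooden stand with its dark foot and the upright pin (grip top at crop (428,285)). In the wrist view the ring is at (368,250) and the box-top corners are near (293,178), (425,222), (390,298) and (262,262).

```bash
python3 - <<'E'
from h import *
d=load('w0');s=load('d0')
T=np.linalg.inv(d['camera_from_world']);print(T.round(3),d['fx'])
print('tcp px',proj(d,[.5,0,.231]),proj(d,[.5,0,.05]))
print('hole w',w(d,368,250,.064),'side',w(s,260+288/6,165+148/6,.064))
for p in [(293,178),(425,222),(390,298),(262,262)]: print(p,w(d,*p,.064).round(4),w(d,*p).round(4))
for p in [(97,115),(350,83),(382,203),(115,237)]: print('side',w(s,260+p[0]/6,165+p[1]/6,.064).round(4))
print('pin top side',w(s,260+428/6,165+283/6,.114),'collar',w(s,260+426/6,165+345/6,.067),'pin socket',w(d,354,358,.045))
for p in [(370,342),(472,333),(482,394),(375,404)]: print('side blk',w(s,260+p[0]/6,165+p[1]/6,.045).round(4))
E
python3 - <<'E'
import cv2
i=cv2.imread('pics/w0.png')[160:400,250:440]
cv2.imwrite('pics/w0c.png',cv2.resize(i,None,fx=2.5,fy=2.5,interpolation=cv2.INTER_CUBIC))
E
```

```text
[[ 1.    -0.    -0.     0.501]
 [ 0.     0.947  0.323  0.083]
 [ 0.    -0.323  0.947  0.374]
 [ 0.     0.     0.     1.   ]] 325.3664456220108
tcp px (np.float64(317.6852449887011), np.float64(264.6525721500806)) (np.float64(318.4002022066549), np.float64(174.00556892761287))
hole w [ 0.55272526 -0.07957392  0.064     ] side [ 0.5536636 -0.0810413  0.064    ]
(293, 178) [ 0.475  -0.0005  0.064 ] [ 4.751e-01 -2.000e-04  6.490e-02]
(425, 222) [ 0.6099 -0.0473  0.064 ] [ 0.6102 -0.0476  0.0634]
(390, 298) [ 0.5804 -0.1397  0.064 ] [ 0.5966 -0.1851  0.0009]
(262, 262) [ 0.4392 -0.094   0.064 ] [ 0.4269 -0.1295  0.002 ]
side [ 0.4704 -0.0045  0.064 ]
side [ 0.6109 -0.0526  0.064 ]
side [ 0.5789 -0.144   0.064 ]
side [ 0.4372 -0.0942  0.064 ]
pin top side [ 0.54671514 -0.24363117  0.114     ] collar [ 0.54582497 -0.24644341  0.067     ] pin socket [ 0.5454909  -0.24401859  0.045     ]
side blk [ 0.5304 -0.2146  0.045 ]
side blk [ 0.5822 -0.2362  0.045 ]
side blk [ 0.5645 -0.275   0.045 ]
side blk [ 0.5112 -0.2529  0.045 ]
```

View pics/w0c.png

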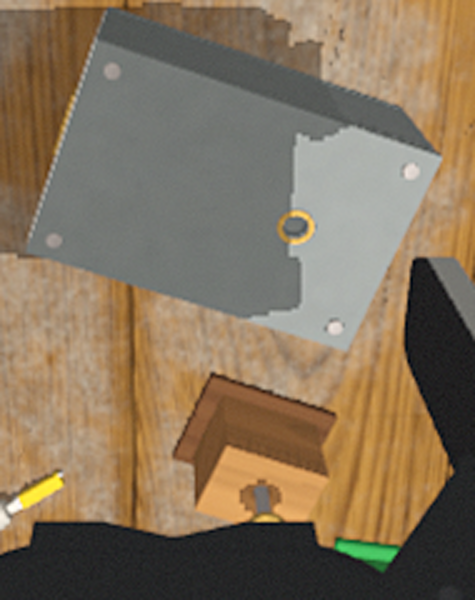

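Hole is at about (0.553, -0.080), box yaw about -0.33, pin at about (0.546, -0.245). Moving above the pin for a close look.

Request:
{"api": "send_rows", "payload": {"steps": [[0,[5,25,5],0],[0,[12,60,12],0],[0,[19,100,22],0],[0,[26,140,32],0],[0,[33,180,42],0],[0,[40,215,50],0],[0,[44,237,53],0],[0,[46,245,55],0],[0,[46,245,55],0],[0,[46,245,55],0]], "grip_force": 40}}

```text
time_s: 0.98
position: [0.5458, -0.2444, 0.1761]
orientation: [-0.0, 1.0, -0.0, -0.0]
ft_force: [-0.4, 0.4, -0.2]
grip_width: 0.0426
```

Run:
```python
from h import *
d=grab('wrist','w1');o=sensors.observe();print(o['position'],o['orientation'],o['ft_force'],o['grip_width'])
print(proj(d,[.546,-.245,.114]),proj(d,[.546,-.245,.069]))
```

```text
[ 0.54597092 -0.2439139   0.17651734] [-1.64229361e-04  9.99999939e-01  3.09218323e-04  1.16625929e-05] [-0.08708871  1.06102738 -0.78417705] 0.04293151647831434
(np.float64(317.85159619656406), np.float64(218.46479508921215)) (np.float64(318.0237988712448), np.float64(197.46748610885))
```

View pics/w1.png

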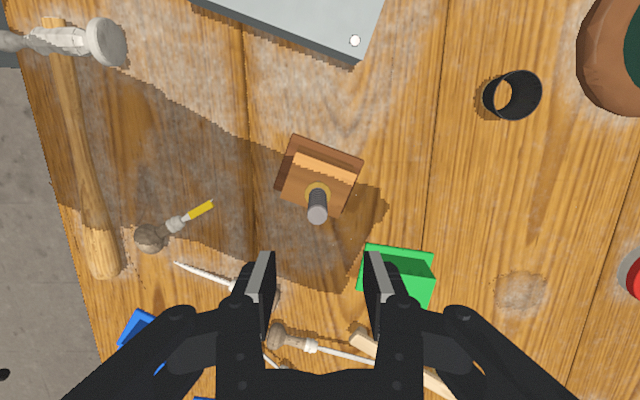

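The pin's top is at (317,215), within 3 px of the prediction. Depth will refine the centre.

Run:
```python
from h import *
d=load('w1')
P=np.array([w(d,u,v) for v in range(185,240) for u in range(295,340)])
t=P[(P[:,2]>.111)&(P[:,2]<.118)];print(len(t),t.min(0),t.max(0),(t.min(0)+t.max(0))/2,np.median(t,0))
for z in (.105,.095,.085,.075):
    q=P[abs(P[:,2]-z)<.004]; print(z,len(q),(q[:,0].min()+q[:,0].max())/2, q[:,1].max(),q[:,1].min())
q=P[abs(P[:,2]-.045)<.002];print('stand top',len(q),q.min(0),q.max(0))
```

```text
339 [ 0.53862502 -0.24873435  0.11106797] [ 0.55224997 -0.23550304  0.11716493] [ 0.54543749 -0.2421187   0.11411645] [ 0.54543748 -0.24168261  0.11529332]
0.105 74 0.5457261498844919 -0.23547820422463192 -0.24113271388222854
0.095 67 0.545756322767579 -0.2353763663944402 -0.2417831351785546
0.085 54 0.5456713787317736 -0.2352150352956311 -0.24054562213021935
0.075 73 0.5455897064468334 -0.23378770875614113 -0.24730797040950211
stand top 578 [ 0.52535882 -0.27262705  0.04369153] [ 0.56488169 -0.24105788  0.04699263]
```

Request:
{"api": "send_rows", "payload": {"steps": [[0,[0,-2,8],0],[0,[0,-2,25],0],[0,[0,-2,45],0],[0,[0,-2,65],0],[0,[0,-2,80],0],[0,[0,-2,90],0],[0,[0,-2,97],0],[0,[0,-2,97],0],[-0.4,[0,-2,97],0],[-0.5,[0,-2,97],0]]}}

```text
time_s: 1.87
position: [0.5465, -0.243, 0.0803]
orientation: [0.0, 1.0, 0.0, 0.001]
ft_force: [-0.3, 0.0, -0.2]
grip_width: 0.0218
```

Request:
{"api": "send_rows", "payload": {"steps": [[-0.65,[0,0,0],0],[-0.8,[0,0,0],0],[-1,[0,0,0],0],[-1,[0,0,0],0],[-1,[0,0,0],0],[-1,[0,0,0],0]], "grip_force": 50}}

```text
time_s: 2.37
position: [0.5461, -0.2432, 0.08]
orientation: [0.0, 1.0, -0.0, 0.0]
ft_force: [-4.4, -0.0, 5.8]
grip_width: 0.0125
```

Run:
```python
from h import *
d=grab('wrist','w2');o=sensors.observe();print(o['position'],o['ft_force'],o['ft_torque'],o['grip_width'])
```

```text
[ 0.54610934 -0.24323014  0.08003294] [-3.12812423 -0.26830943  6.78654653] [-0.01087664  0.72601702 -0.00721421] 0.01274755494189406
```

View pics/w2.png

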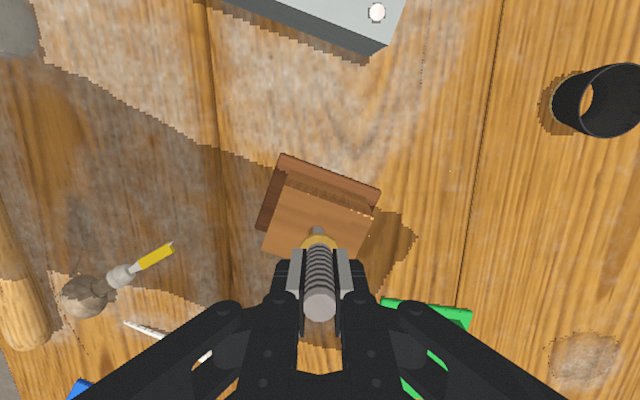

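The pin is gripped (width 12.7 mm) and still seated: TCP z 0.080 corresponds to tip z 0.005. Lifting straight up.

Request:
{"api": "send_rows", "payload": {"steps": [[-1,[0,0,-2],0],[-1,[0,0,-10],0],[-1,[0,0,-22],0],[-1,[0,0,-36],0],[-1,[0,0,-52],0],[-1,[0,0,-66],0],[-1,[0,0,-78],0],[-1,[0,0,-85],0],[-1,[0,0,-85],0],[-1,[0,0,-85],0]]}}

```text
time_s: 3.25
position: [0.5461, -0.243, 0.1644]
orientation: [0.0, 1.0, 0.0, 0.0]
ft_force: [0.2, -0.4, -0.9]
grip_width: 0.0128
```

Run:
```python
from h import *
d=grab('wrist','w3');s=grab('side','d3');o=sensors.observe();p=o['position'];print(p,o['ft_force'],o['ft_torque'],o['grip_width'])
P=np.array([w(d,u,v) for v in range(150,350) for u in range(290,350)])-p
for z in (.034,.03,.02,-.010,-.015,-.03,-.05,-.065):
    q=P[(abs(P[:,2]-z)<.003)&(abs(P[:,1])<.02)&(abs(P[:,0])<.012)]
    if len(q): print(z,len(q),((q[:,0].min()+q[:,0].max())/2).round(4), np.ptp(q[:,0]).round(4),q[:,1].max().round(4))
t=P[(P[:,2]>.030)&(P[:,2]<.040)&(abs(P[:,0])<.008)&(abs(P[:,1])<.01)]
print('top',len(t),t.min(0),t.max(0))
a=cv2.resize(d['frame'][150:350,270:370,::-1],(400,800)[:2] and (300,600),interpolation=cv2.INTER_CUBIC)
u,v=[int(x) for x in proj(s,p-[0,0,.03])]; print(u,v)
b=cv2.resize(s['frame'][v-50:v+50,u-40:u+40,::-1],(480,600),interpolation=cv2.INTER_CUBIC)
cv2.imwrite('pics/c3.png',np.hstack([a,b]))
```

```text
[ 0.5456409  -0.2428464   0.16355376] [0.17015471 1.07189732 0.7375043 ] [-0.05739948 -0.01645423  0.00159791] 0.0123988944185443
0.034 1220 0.0009 0.0221 0.0116
0.03 517 0.0008 0.0225 0.0117
0.02 435 0.0004 0.0231 0.0116
-0.01 410 0.0015 0.0201 0.0116
-0.015 9 0.002 0.0148 0.0107
-0.03 32 0.0015 0.0059 0.0043
-0.05 37 0.0015 0.0065 0.0045
-0.065 26 0.0012 0.0062 0.0041
top 1304 [-0.00774183 -0.00996425  0.03003032] [0.00799565 0.00994637 0.03997328]
331 207
```

View pics/c3.png

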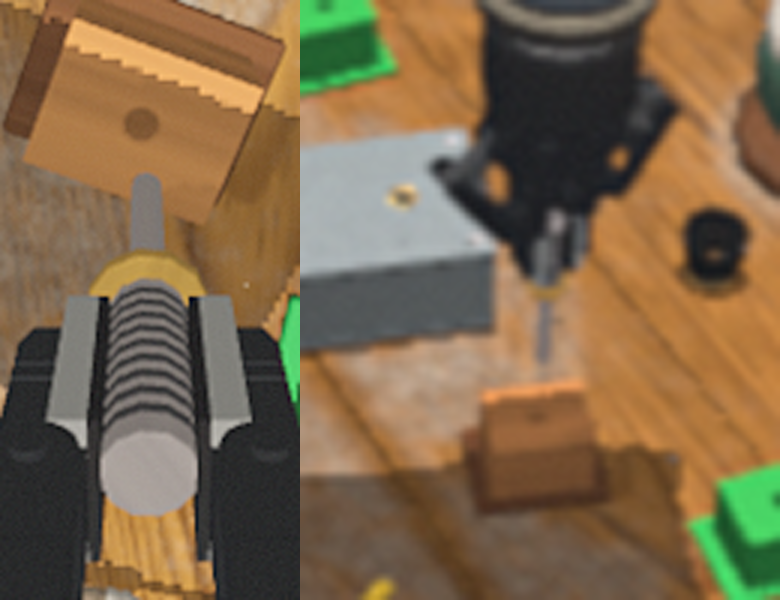

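The pin hangs vertical. In the camera frame its axis is about (+1.2, +0.8) mm from the TCP. The wooden socket is at w3 pixel (317,191). Now moving over the hole.

Request:
{"api": "send_rows", "payload": {"steps": [[-1,[0,-8,0],0],[-1,[1,-28,0],0],[-1,[2,-55,0],0],[-1,[3,-85,0],0],[-1,[4,-115,0],0],[-1,[5,-140,0],0],[-1,[6,-155,0],0],[-1,[6,-162,0],0],[-1,[6,-162,0],0],[-1,[6,-162,0],0]]}}

```text
time_s: 4.18
position: [0.5518, -0.0812, 0.1641]
orientation: [0.0, 1.0, 0.0, -0.0]
ft_force: [0.2, -1.6, -0.2]
grip_width: 0.0131
```

Request:
{"api": "send_rows", "payload": {"steps": [[-1,[0,0,0],0]]}}

```text
time_s: 4.27
position: [0.5519, -0.0818, 0.1641]
orientation: [0.0, 1.0, -0.0, -0.0]
ft_force: [0.1, 0.0, -1.2]
grip_width: 0.0121
```

Run:
```python
from h import *
d=grab('wrist','w4');o=sensors.observe();p=o['position'];print(p,o['ft_force'],o['ft_torque'],o['grip_width'])
P=np.array([w(d,u,v) for v in range(150,350) for u in range(290,350)])
for z in (-.03,-.04,-.05,-.06,-.065,-.07):
    q=P[(abs(P[:,2]-p[2]-z)<.003)&(abs(P-p)[:,1]<.02)&(abs(P-p)[:,0]<.012)]
    if len(q): print(z,len(q),((q[:,0].min()+q[:,0].max())/2).round(4),q[:,1].max().round(4)-.0035)
hsv=cv2.cvtColor(d['frame'],cv2.COLOR_RGB2HSV)
print('hole exp px',proj(d,[.553,-.08,.064]))
a=cv2.resize(d['frame'][150:270,260:380,::-1],(600,600),interpolation=cv2.INTER_CUBIC)
cv2.imwrite('pics/c4.png',a)
```

```text
[ 0.55189234 -0.08194764  0.16416669] [ 0.54639256 -0.15750847 -1.04303102] [ 0.02369106  0.06301513 -0.01976299] 0.012295825261499253
-0.03 23 0.5528 -0.0809
-0.04 45 0.5528 -0.0809
-0.05 38 0.5528 -0.0811
-0.06 33 0.5528 -0.0809
-0.065 28 0.5525 -0.0811
-0.07 19 0.5525 -0.08070000000000001
hole exp px (np.float64(319.17052524977026), np.float64(197.30846355502192))
```

View pics/c4.png

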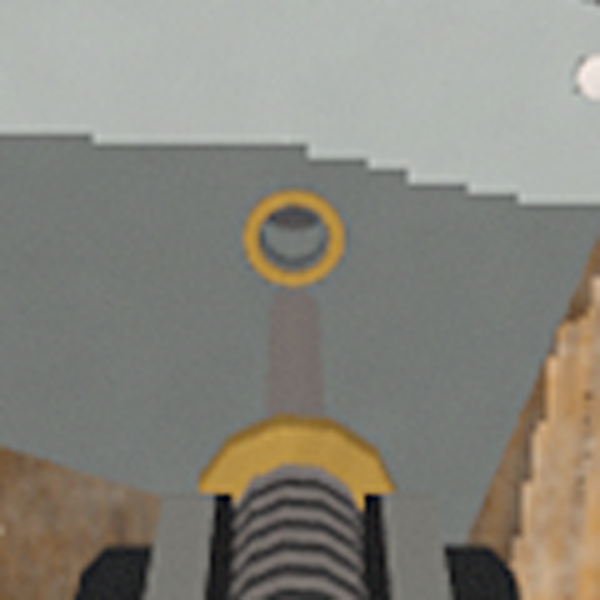

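Run:
```python
from h import *
d=load('w4');print('hole',w(d,318.5,197.4,.064)-[.5519,-.0819,0])
for y in (-.0815,-.0809,-.0800): print('tip px crop',[(a+.5-b)*5 for a,b in zip(proj(d,[.5527,y+.0,.0895]),(260,150))])
d=load('w3');print('socket',w(d,270+141/3-.5,150+123/3-.5,.045)-[.5460,-.2431,0])
```

```text
hole [0.00057131 0.00182432 0.064     ]
tip px crop [np.float64(296.4376874856029), np.float64(305.57105162598293)]
tip px crop [np.float64(296.4340604326199), np.float64(301.6481603323673)]
tip px crop [np.float64(296.428608519075), np.float64(295.7515648652741)]
socket [-0.00086743  0.0014794   0.045     ]
```

Hole is about +0.5 mm in x and +0.6 mm in y from the pin. Correcting that and going down to 8 mm above the plate, then through it.

Request:
{"api": "send_rows", "payload": {"steps": [[-1,[0.5,-0.6,3],0],[-1,[0.5,-0.6,9],0],[-1,[0.5,-0.6,15],0],[-1,[0.5,-0.6,18],0],[-1,[0.5,-0.6,20],0],[-1,[0.5,-0.6,21.5],0],[-1,[0.5,-0.6,23],0],[-1,[0.5,-0.6,24.5],0],[-1,[0.5,-0.6,26],0],[-1,[0.5,-0.6,26],0]]}}

```text
time_s: 5.15
position: [0.5524, -0.0804, 0.1381]
orientation: [0.0, 1.0, 0.0, -0.0]
ft_force: [0.3, 0.3, -0.9]
grip_width: 0.0124
```

Request:
{"api": "send_rows", "payload": {"steps": [[-1,[0,0,1],0],[-1,[0,0,2],0],[-1,[0,0,3],0],[-1,[0,0,3],0]]}}

```text
time_s: 5.48
position: [0.5524, -0.0804, 0.1351]
orientation: [-0.0, 1.0, -0.0, -0.0]
ft_force: [1.0, 0.0, -0.8]
grip_width: 0.0126
```

Request:
{"api": "send_rows", "payload": {"steps": [[-1,[0,0,1.5],0],[-1,[0,0,3],0],[-1,[0,0,4.5],0],[-1,[0,0,6],0],[-1,[0,0,7.5],0],[-1,[0,0,9],0],[-1,[0,0,9],0]]}}

```text
time_s: 6.07
position: [0.5523, -0.0804, 0.126]
orientation: [-0.0, 1.0, -0.0, -0.0]
ft_force: [-1.1, -0.3, 0.6]
grip_width: 0.0125
```

Request:
{"api": "send_rows", "payload": {"steps": [[-1,[0,0,1],0],[-1,[0,0,2],0],[-1,[0,0,3],0],[-1,[0,0,4],0],[-1,[0,0,4],0]]}}

```text
time_s: 6.48
position: [0.5524, -0.0804, 0.1221]
orientation: [-0.0, 1.0, 0.0, -0.0]
ft_force: [-0.9, 0.7, -1.1]
grip_width: 0.0128
```

Request:
{"api": "send_rows", "payload": {"steps": [[-1,[0,0,1],0],[-1,[0,0,2],0],[-1,[0,0,3],0],[-1,[0,0,4],0],[-1,[0,0,4],0]]}}

```text
time_s: 6.9
position: [0.5524, -0.0804, 0.1181]
orientation: [-0.0, 1.0, 0.0, -0.0]
ft_force: [0.8, 0.2, -1.4]
grip_width: 0.0122
```

Request:
{"api": "send_rows", "payload": {"steps": [[-1,[0,0,1],0],[-1,[0,0,2],0],[-1,[0,0,3],0],[-1,[0,0,4],0],[-1,[0,0,4],0]]}}

```text
time_s: 7.32
position: [0.5523, -0.0804, 0.1141]
orientation: [-0.0, 1.0, 0.0, -0.0]
ft_force: [-0.5, -0.9, -0.8]
grip_width: 0.0126
```

Request:
{"api": "send_rows", "payload": {"steps": [[-1,[0,0,1],0],[-1,[0,0,2],0],[-1,[0,0,3],0],[-1,[0,0,4],0],[-1,[0,0,4],0]]}}

```text
time_s: 7.73
position: [0.5524, -0.0804, 0.1101]
orientation: [-0.0, 1.0, -0.0, -0.0]
ft_force: [0.5, 0.1, -0.3]
grip_width: 0.0125
```

Request:
{"api": "send_rows", "payload": {"steps": [[-1,[0,0,1],0],[-1,[0,0,2],0],[-1,[0,0,3],0],[-1,[0,0,4],0],[-1,[0,0,4],0]]}}

```text
time_s: 8.15
position: [0.5526, -0.0804, 0.1064]
orientation: [0.0, 1.0, -0.0, 0.0]
ft_force: [-0.6, 0.4, 3.2]
grip_width: 0.0131
```

Contact: the force rose to about 4 N. Pressing on in small steps.

Request:
{"api": "send_rows", "payload": {"steps": [[-1,[0,0,0.5],0],[-1,[0,0,1],0],[-1,[0,0,1.5],0],[-1,[0,0,2],0],[-1,[0,0,2],0]]}}

```text
time_s: 8.57
position: [0.5526, -0.0804, 0.1045]
orientation: [0.0, 1.0, -0.0, 0.0]
ft_force: [-1.3, 0.6, 5.3]
grip_width: 0.0124
```

Request:
{"api": "send_rows", "payload": {"steps": [[-1,[0,0,0.5],0],[-1,[0,0,1],0],[-1,[0,0,1],0]]}}

```text
time_s: 8.82
position: [0.5526, -0.0804, 0.1035]
orientation: [0.0, 1.0, -0.0, 0.0]
ft_force: [-1.4, 0.3, 5.8]
grip_width: 0.0124
```

```bash
cat >> h.py <<'E'
def tray(f):
    a=load('d3')['frame'];d=grab('side',f);b=d['frame']
    c=np.array([.525,-.072,0]);ax=np.array([.946,-.325,0]);ay=np.array([.325,.946,0])
    m=np.zeros(a.shape[:2],np.uint8)
    pts=[proj(d,c-ax*x+ay*y+[0,0,z]) for x in (.08,.125) for y in (-.045,.045) for z in (.005,.058)]
    cv2.fillConvexPoly(m,cv2.convexHull(np.int32(pts)),1)
    df=np.abs(a.astype(int)-b).max(2); vs=np.argwhere((df>25)&(m>0))
    o=sensors.observe();print('changed',len(vs),'of',m.sum(),'min col',vs[:,1].min() if len(vs) else None,'F',o['ft_force'],o['position'][2])
E
python3 -c "
from h import *
tray('t1')"
```

```text
changed 92 of 455 min col 264 F [-0.08782582 -0.48720974  4.93748456] 0.10355709341299638
```

Request:
{"api": "send_rows", "payload": {"steps": [[-1,[0,0,0],0],[-1,[0,0,0],0],[-1,[0,0,0],0],[-1,[0,0,0],0]]}}

```text
time_s: 9.2
position: [0.5526, -0.0804, 0.1036]
orientation: [0.0, 1.0, -0.0, 0.0]
ft_force: [0.1, -0.1, 6.2]
grip_width: 0.0125
```

```bash
python3 -c "
from h import *
tray('t2')
a=load('t1')['frame'];b=load('t2')['frame'];c=load('d3')['frame']
o=[cv2.resize(i[165:225,250:310,::-1],(260,260),interpolation=cv2.INTER_CUBIC) for i in (c,a,b)]
cv2.imwrite('pics/t12.png',np.hstack(o))
df=np.abs(a.astype(int)-b).max(2)[160:230,240:330];print((df>25).sum())"
```

```text
changed 91 of 455 min col 264 F [-1.25984358 -0.54231563  5.75610307] 0.103561445128812
0
```

View pics/t12.png

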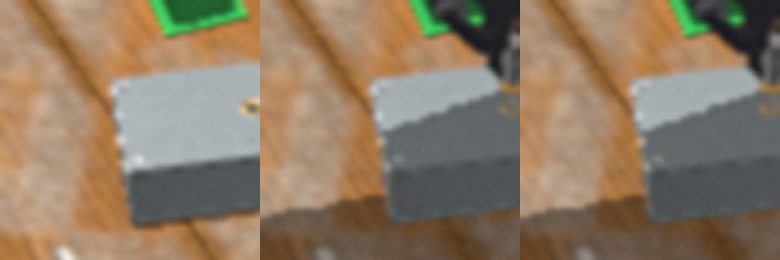

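The tray has not moved; the only change is the arm's shadow. I'll use t2 as the baseline and press a little further.

Request:
{"api": "send_rows", "payload": {"steps": [[-1,[0,0,0.5],0],[-1,[0,0,0.9],0],[-1,[0,0,0.9],0],[-1,[0,0,0.9],0],[-1,[0,0,0.9],0]]}}

```text
time_s: 9.67
position: [0.5526, -0.0804, 0.1027]
orientation: [0.0, 1.0, -0.0, 0.0]
ft_force: [-0.3, 0.6, 5.8]
grip_width: 0.0127
```

```bash
sed -i "s/load('d3')/load('t2')/" h.py; python3 -c "
from h import *
tray('t3')"
```

```text
changed 0 of 455 min col None F [-0.4511181   0.55445579  6.28525296] 0.1026663888666131
```

Request:
{"api": "send_rows", "payload": {"steps": [[-1,[0,0,0.4],0],[-1,[0,0,0.8],0],[-1,[0,0,0.8],0],[-1,[0,0,0.8],0],[-1,[0,0,0.8],0]]}}

```text
time_s: 10.13
position: [0.5526, -0.0804, 0.1017]
orientation: [0.0, 1.0, 0.0, 0.0]
ft_force: [-0.3, -0.2, 4.2]
grip_width: 0.0122
```

```bash
python3 -c "
from h import *
tray('t4')"
```

```text
changed 60 of 455 min col 273 F [-0.02816063 -1.2489791   4.92132459] 0.10170379304366406
```

The tray is moving. Adding 0.5 mm margin and holding.

Request:
{"api": "send_rows", "payload": {"steps": [[-1,[0,0,0.5],0],[-1,[0,0,0.5],0],[-1,[0,0,0.5],0],[-1,[0,0,0.5],0],[-1,[0,0,0.5],0],[-1,[0,0,0.5],0],[-1,[0,0,0.5],0],[-1,[0,0,0.5],0],[-1,[0,0,0.5],0],[-1,[0,0,0.5],0]]}}

```text
time_s: 11.02
position: [0.5525, -0.0804, 0.1011]
orientation: [-0.0, 1.0, -0.0, 0.0]
ft_force: [1.0, -0.1, 4.2]
grip_width: 0.0125
```

Request:
{"api": "send_rows", "payload": {"steps": [[-1,[0,0,0],0],[-1,[0,0,0],0],[-1,[0,0,0],0],[-1,[0,0,0],0],[-1,[0,0,0],0],[-1,[0,0,0],0],[-1,[0,0,0],0],[-1,[0,0,0],0],[-1,[0,0,0],0],[-1,[0,0,0],0]]}}

```text
time_s: 11.85
position: [0.5525, -0.0804, 0.1011]
orientation: [0.0, 1.0, 0.0, -0.0]
ft_force: [1.3, -0.0, 5.4]
grip_width: 0.012
```

Request:
{"api": "send_rows", "payload": {"steps": [[-1,[0,0,0],0],[-1,[0,0,0],0],[-1,[0,0,0],0],[-1,[0,0,0],0],[-1,[0,0,0],0],[-1,[0,0,0],0],[-1,[0,0,0],0],[-1,[0,0,0],0],[-1,[0,0,0],0],[-1,[0,0,0],0]]}}

```text
time_s: 12.68
position: [0.5525, -0.0804, 0.1011]
orientation: [-0.0, 1.0, -0.0, 0.0]
ft_force: [0.2, -0.4, 4.9]
grip_width: 0.0124
```

```bash
python3 -c "
from h import *
tray('t5')"
```

```text
changed 266 of 455 min col 262 F [ 0.02177873 -0.09020399  4.39807224] 0.10109735344999321
```

Request:
{"api": "send_rows", "payload": {"steps": [[-1,[0,0,0],0],[-1,[0,0,0],0],[-1,[0,0,0],0],[-1,[0,0,0],0],[-1,[0,0,0],0],[-1,[0,0,0],0],[-1,[0,0,0],0],[-1,[0,0,0],0],[-1,[0,0,0],0],[-1,[0,0,0],0]]}}

```text
time_s: 13.57
position: [0.5525, -0.0804, 0.1011]
orientation: [0.0, 1.0, -0.0, 0.0]
ft_force: [-0.2, 0.1, 4.3]
grip_width: 0.0124
```

```bash
python3 -c "
from h import *
tray('t6')
a=load('t2')['frame'];b=load('t5')['frame'];c=load('t6')['frame']
print((np.abs(b.astype(int)-c).max(2)[150:240,230:300]>25).sum())
o=[cv2.resize(i[165:225,250:310,::-1],(260,260),interpolation=cv2.INTER_CUBIC) for i in (a,b,c)]
cv2.imwrite('pics/t56.png',np.hstack(o))"
```

```text
changed 267 of 455 min col 262 F [ 1.08618865 -0.21010381  4.02666814] 0.10110250351249503
0
```

View pics/t56.png

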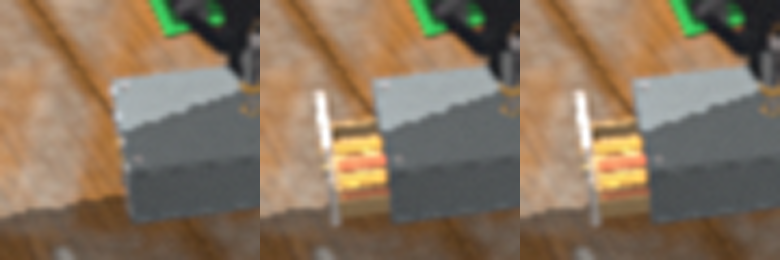

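```bash
python3 -c "
from h import *
d=load('t6')
P=np.array([w(d,u,v) for v in range(175,225) for u in range(250,300)])
c=np.array([.525,-.072,0]);ax=np.array([.946,-.325,0]);ay=np.array([.325,.946,0])
X=(P-c)@ax;Y=(P-c)@ay
m=(P[:,2]>.03)&(abs(Y)<.06);print('front x',np.sort(X[m])[:12].round(4))"
```

```text
front x [-0.1218 -0.1212 -0.121  -0.1207 -0.1205 -0.1205 -0.1204 -0.1203 -0.1202
 -0.1201 -0.12   -0.1199]
```

Plate face at -120 mm on the box x axis, i.e. 45 mm out and at rest. Withdrawing straight up, then back over the stand by the exact reverse shift.

Request:
{"api": "send_rows", "payload": {"steps": [[-1,[0,0,-2],0],[-1,[0,0,-6],0],[-1,[0,0,-12],0],[-1,[0,0,-19],0],[-1,[0,0,-27],0],[-1,[0,0,-36],0],[-1,[0,0,-46],0],[-1,[0,0,-56],0],[-1,[0,0,-64],0],[-1,[0,0,-64],0]]}}

```text
time_s: 14.45
position: [0.5534, -0.0805, 0.1672]
orientation: [0.0, 1.0, -0.0, 0.001]
ft_force: [0.7, -0.4, -0.9]
grip_width: 0.0125
```

Request:
{"api": "send_rows", "payload": {"steps": [[-1,[0,8,0],0],[-1,[-1,28,0],0],[-1,[-2,55,0],0],[-1,[-3,85,0],0],[-1,[-4,115,0],0],[-1,[-5,140,0],0],[-1,[-6,155,0],0],[-1,[-6.5,162.6,0],0],[-1,[-6.5,162.6,0],0],[-1,[-6.5,162.6,0],0]]}}

```text
time_s: 15.28
position: [0.5459, -0.2424, 0.1648]
orientation: [-0.0, 1.0, -0.0, -0.0]
ft_force: [-0.6, -0.3, -1.2]
grip_width: 0.0123
```

Run:
```python
from h import *
d=grab('wrist','w5');o=sensors.observe();p=o['position'];print(p,o['ft_force'],o['orientation'])
P=np.array([w(d,u,v) for v in range(150,350) for u in range(290,350)])
for z in (-.03,-.05,-.065):
    q=P[(abs(P[:,2]-p[2]-z)<.003)&(abs(P-p)[:,1]<.02)&(abs(P-p)[:,0]<.012)]
    if len(q): print(z,((q[:,0].min()+q[:,0].max())/2).round(4),(q[:,1].max()-.0035).round(4))
print('diff w3',(np.abs(d['frame'].astype(int)-load('w3')['frame']).max(2)[150:350,270:370]>40).sum())
d3=load('w3');print('socket(w3)',w(d3,316.5,190.5,.045))
```

```text
[ 0.54603097 -0.24200033  0.16495278] [ 0.11941553  0.72666514 -0.47047516] [-2.31930029e-04  9.99999911e-01  3.28180346e-04 -1.30132557e-04]
-0.03 0.5469 -0.2415
-0.05 0.5469 -0.2417
-0.065 0.5469 -0.2417
diff w3 157
socket(w3) [ 0.54513257 -0.2416206   0.045     ]
```

At pickup, the x force of -3 to -4 N and the camera both say the pin leaned on the socket's +x wall. I'll shift x by -1.3 mm and lower to just above the mouth.

Request:
{"api": "send_rows", "payload": {"steps": [[-1,[-1.3,0,4],0],[-1,[-1.3,0,14],0],[-1,[-1.3,0,26],0],[-1,[-1.3,0,34],0],[-1,[-1.3,0,39],0],[-1,[-1.3,0,42],0],[-1,[-1.3,0,44],0],[-1,[-1.3,0,46],0],[-1,[-1.3,0,48],0],[-1,[-1.3,0,48],0]]}}

```text
time_s: 16.17
position: [0.5447, -0.243, 0.117]
orientation: [0.0, 1.0, -0.0, 0.0]
ft_force: [-0.4, -0.3, -0.7]
grip_width: 0.0127
```

Request:
{"api": "send_rows", "payload": {"steps": [[-1,[0,0,2],0],[-1,[0,0,4],0],[-1,[0,0,4],0]]}}

```text
time_s: 16.42
position: [0.5446, -0.243, 0.1128]
orientation: [-0.0, 1.0, -0.0, -0.0]
ft_force: [0.1, -0.1, -1.8]
grip_width: 0.0126
```

It is in the socket with no contact force. Continuing down.

Request:
{"api": "send_rows", "payload": {"steps": [[-1,[0,0,4],0],[-1,[0,0,8],0],[-1,[0,0,12],0],[-1,[0,0,16],0],[-1,[0,0,20],0],[-1,[0,0,24],0],[-1,[0,0,27],0],[-1,[0,0,29],0],[-1,[0,0,30.5],0],[-1,[0,0,30.5],0]]}}

```text
time_s: 17.25
position: [0.5446, -0.2429, 0.0823]
orientation: [-0.0, 1.0, -0.0, -0.0]
ft_force: [-1.0, -0.7, -0.7]
grip_width: 0.0128
```

Request:
{"api": "send_rows", "payload": {"steps": [[-1,[0,0,0.5],0],[-1,[0,0,1],0],[-1,[0,0,1.5],0],[-1,[0,0,1.5],0]]}}

```text
time_s: 17.58
position: [0.5447, -0.243, 0.0811]
orientation: [0.0, 1.0, -0.0, 0.0]
ft_force: [0.3, 0.1, -1.1]
grip_width: 0.0122
```

Request:
{"api": "send_rows", "payload": {"steps": [[-1,[0,0,0.4],0],[-1,[0,0,0.8],0],[-1,[0,0,1],0],[-1,[0,0,1],0]]}}

```text
time_s: 17.92
position: [0.5448, -0.2431, 0.0802]
orientation: [0.0, 1.0, -0.0, 0.0]
ft_force: [-0.3, -0.2, 1.7]
grip_width: 0.0128
```

Light floor contact at TCP 0.080, the same height as at pickup. Releasing, then rising once the fingers are open.

Request:
{"api": "send_rows", "payload": {"steps": [[-0.7,[0,0,0],0],[-0.5,[0,0,0],0],[-0.2,[0,0,0],0],[0,[0,0,0],0],[0,[0,0,0],0],[0,[0,0,0],0],[0,[0,0,0],0]], "grip_force": 20}}

```text
time_s: 18.5
position: [0.5447, -0.243, 0.0801]
orientation: [-0.0, 1.0, -0.0, -0.0]
ft_force: [0.7, 0.1, -0.1]
grip_width: 0.0425
```

Request:
{"api": "send_rows", "payload": {"steps": [[0,[0,0,-4],0],[0,[0,0,-14],0],[0,[0,0,-28],0],[0,[0,0,-45],0],[0,[0,0,-62],0],[0,[0,0,-78],0],[0,[0,0,-90],0],[0,[0,0,-97],0],[0,[0,0,-97],0],[0,[0,0,-97],0]]}}

```text
time_s: 19.33
position: [0.5448, -0.243, 0.1773]
orientation: [0.0, 1.0, 0.0, 0.0]
ft_force: [-0.6, -0.1, -0.4]
grip_width: 0.0424
```

Run:
```python
from h import *
d=grab('wrist','w6');s=grab('side','d6');print(sensors.observe()['position'])
P=np.array([w(d,u,v) for v in range(185,240) for u in range(295,340)])
t=P[(P[:,2]>.111)&(P[:,2]<.122)];print('top',len(t),t.max(0),np.median(t,0),(t.min(0)+t.max(0))/2)
for z in (.105,.095,.085):
    q=P[abs(P[:,2]-z)<.004]; print(z,(q[:,0].min()+q[:,0].max())/2, q[:,1].max())
a=cv2.resize(d['frame'][100:260,220:420,::-1],(400,320),interpolation=cv2.INTER_CUBIC)
b=cv2.resize(s['frame'][140:260,240:390,::-1],(400,320),interpolation=cv2.INTER_CUBIC)
cv2.imwrite('pics/c6.png',np.hstack([a,b]))
```

```text
[ 0.54428769 -0.2428362   0.17634052]
top 330 [ 0.55610036 -0.236147    0.1169102 ] [ 0.5492282  -0.24234632  0.11509227] [ 0.54923259 -0.24306005  0.11396844]
0.105 0.5490725908784673 -0.23590339385776818
0.095 0.5488556939651889 -0.235816877063183
0.085 0.5481318601851817 -0.2359554053392321
```

View pics/c6.png

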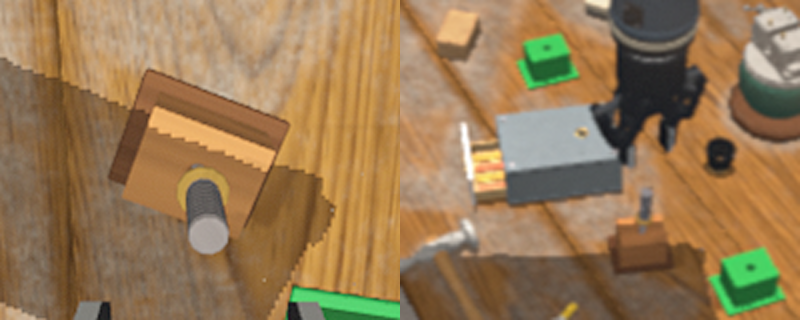

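The tray is fully out. The pin is in its wooden stand with its top at 0.115, the same height as at the start. It leans about 0.05 rad, which is within the socket's slack. The cork, loupe and look-alikes appear where they were. Handing in.

```bash
python3 -c "
from h import *
a=load('d0');b=load('d6')
for n,p in dict(cork=(261,152),loupe=(360,198),stone=(330,144)).items(): print(n,w(a,*p).round(4),w(b,*p).round(4))
print(env.hand_in())"
```

```text
cork [0.5078 0.2055 0.034 ] [0.5089 0.2085 0.0312]
loupe [ 0.7243 -0.1552  0.0023] [ 0.7237 -0.1559  0.0033]
stone [0.7682 0.1274 0.0253] [ 0.5106 -0.2744  0.4274]
the job is handed in; nothing more can be done
None
```

The tray is fully out, the pin is back down in its wooden stand, and I handed the job in at about 19.5 s of the 51 s allowed.

- **Latch:** I lowered the pin through the hole and felt the latch pad about 30–33 mm below the box top. I pressed it gently and held it for about 3.5 s while the tray slid out. The wrist readings between moves never went above about 7 N.
- **Tray:** the front plate measured 45 mm out, and it did not move between the last two pictures.
- **Pin:** its top is at 0.115 m, the same height as at the start, so it is fully down. It did not go back perfectly upright: it leans about 0.05 rad (3°), where it stood vertical at first. That is within the socket's slack, so I left it. The gripper is open and clear above it.
- **Other things on the bench:** the cork and loupe measured in the same place to within camera noise (up to 3 mm). I could not check the oilstone this way because the arm blocked that pixel in the last picture, but the robot never went near it.

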